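# Stand the reagents and the sample cup in their colour-coded spill dishes

## Task

Get the sampling desk ready: stand each of the three reagent bottles in the spill dish of the same colour as its cap, and the sample cup in the dish of the same colour as its lid. Carry them upright and set each one down flat on the floor of its dish, inside the rim, without dropping it; leave the beaker and the label roll where they are.

Things in the scene. Friction and masses are not known exactly. Their poses are not given: they have to be found in the camera images.
- bottle_blue: round reagent bottle, white body with an orange-red band, BLUE cap; upright, 83 mm high: the body is 40 mm in diameter up to about 55 mm high, then narrows to a 24 mm screw cap (66 to 83 mm high; the cap does not come off). 50 to 105 g. Origin: centre of its underside; z up.
- bottle_black: round reagent bottle, brown body with a blue band, BLACK cap; upright, 83 mm high: the body is 40 mm in diameter up to about 55 mm high, then narrows to a 24 mm screw cap (66 to 83 mm high; the cap does not come off). 50 to 105 g. Origin: centre of its underside; z up.
- bottle_red: round reagent bottle, white body with a green band, RED cap; upright, 83 mm high: the body is 40 mm in diameter up to about 55 mm high, then narrows to a 24 mm screw cap (66 to 83 mm high; the cap does not come off). 50 to 105 g. Origin: centre of its underside; z up.
- cup_yellow: clear plastic sample cup with a YELLOW screw lid (fixed on), upright, 50 mm high, tapering from 41 mm in diameter at the lid (40 to 50 mm high) to slightly less at the foot; 11 to 22 g. Origin: centre of its underside; z up.
- dish_blue: blue plastic spill dish, round, fixed to the desk: 78 mm outer diameter, flat floor 62 mm in diameter at 4 mm above the desk, rim 10 mm high, and a 4 mm thick finger tab that sticks out 13 mm at its -x side. Place of the blue-capped bottle. Origin: centre of its underside, on the desk top; z up.
- dish_black: black plastic spill dish, round, fixed to the desk: 78 mm outer diameter, flat floor 62 mm in diameter at 4 mm above the desk, rim 10 mm high, and a 4 mm thick finger tab that sticks out 13 mm at its -x side. Place of the black-capped bottle. Origin: centre of its underside, on the desk top; z up.
- dish_red: red plastic spill dish, round, fixed to the desk: 78 mm outer diameter, flat floor 62 mm in diameter at 4 mm above the desk, rim 10 mm high, and a 4 mm thick finger tab that sticks out 13 mm at its -x side. Place of the red-capped bottle. Origin: centre of its underside, on the desk top; z up.
- dish_yellow: yellow plastic spill dish, round, fixed to the desk: 78 mm outer diameter, flat floor 62 mm in diameter at 4 mm above the desk, rim 10 mm high, and a 4 mm thick finger tab that sticks out 13 mm at its -x side. Place of the yellow-lidded cup. Origin: centre of its underside, on the desk top; z up.
- beaker: bystander, to be left alone: clear empty plastic beaker, upright, 58 mm in diameter at the rim, 69 mm high, 28 g, loose. Origin: centre of its underside.
- label_roll: bystander, to be left alone: white roll of labels lying flat, 49 mm in diameter, 25 mm high, 30 g, loose. Origin: centre of its underside.

How it is judged:
At the end, for the whole second after the job is handed in: Each bottle and the cup stands upright (within 0.1 rad) in the dish of its own colour, flat on the floor (underside 1 to 8 mm above the desk), within 13 mm of the dish's centre, released and at rest; beaker and label roll are within 20 mm of where they stood (horizontal distance between bottle_blue and dish_blue below 0.013 m and z of bottle_blue in the frame of dish_blue between 0.001 and 0.008 m and angle between each of bottle_blue, bottle_black, bottle_red, cup_yellow's own z axis and vertical below 0.1 rad and linear speed of each of bottle_blue, bottle_black, bottle_red, cup_yellow below 0.02 m/s and contact force between each of bottle_blue, bottle_black, bottle_red, cup_yellow and the fingers below 0.05 N and horizontal distance between bottle_black and dish_black below 0.013 m and z of bottle_black in the frame of dish_black between 0.001 and 0.008 m and horizontal distance between bottle_red and dish_red below 0.013 m and z of bottle_red in the frame of dish_red between 0.001 and 0.008 m and horizontal distance between cup_yellow and dish_yellow below 0.013 m and z of cup_yellow in the frame of dish_yellow between 0.001 and 0.008 m and distance of each of beaker, label_roll from where it was at the start of the episode below 0.02 m); the robot touches nothing.
It fails at once if a bottle or the cup is tipped over (leans more than 40 degrees) (angle between any of bottle_blue, bottle_black, bottle_red, cup_yellow's own z axis and vertical above 0.7 rad).
It fails at once if a bottle or the cup is dropped (underside more than 35 mm above the desk with no finger on it) ((height (world z) of bottle_blue above 0.035 m and contact force between bottle_blue and the fingers below 0.02 N) or (height (world z) of bottle_black above 0.035 m and contact force between bottle_black and the fingers below 0.02 N) or (height (world z) of bottle_red above 0.035 m and contact force between bottle_red and the fingers below 0.02 N) or (height (world z) of cup_yellow above 0.035 m and contact force between cup_yellow and the fingers below 0.02 N)).
It fails at once if the beaker or the label roll is pushed more than 20 mm away (distance of any of beaker, label_roll from where it was at the start of the episode above 0.02 m).
It also fails if it takes over 83 s, if anything falls off the work surface, if the arm or the gripper's body presses on something with over 40 N, if the wrist force passes 120 N, or if a joint passes its speed limit or range.

## Robot

A 7-joint arm with a two-finger parallel gripper is mounted at the origin on a cart in front of the work surface, level with it; the furniture and walls round the work are solid. World frame = base frame: x ahead of the robot, y to its left, z up, the work surface at z = 0. Lengths are in m, angles in rad, forces in N, time in s.
With the tool pointing down it reaches from about 0.425 to 0.875 m from the base axis. Payload 9.9 kg.
Tool frame: the origin (TCP) lies between the finger pads; the fingertips stand 17 mm ahead of it and the grasp point (between the pads) lies 2 mm behind it; z points along the fingers, y is the line along which they close (so a half turn about z gives the same grasp; the last joint's range is limited). The gripper opens to 85 mm and grips with 20 to 120 N. Pads are 22 mm wide; open, the fingers measure 114 mm over their backs; the gripper's body (76 mm by 85 mm) begins 54 mm behind the grasp point. The pads swing forward as they close: fully open they stand 13 mm farther back than shut.
Start: joints at [1.095, 0.576, 0.025, 1.437, -0.015, 1.129, -0.057], TCP at [0.258, -0.624, 0.248] pointing down, gripper open.
Joint ranges: [-2.76, 2.76], [-0.34, 2.15], [-1.52, 1.57], [0.19, 2.46], [-1.09, 4.23], [0.17, 1.99], [-2.82, 2.82]. Speed limits (rad/s): [2.22, 2.22, 3.01, 3.01, 3.14, 3.14, 3.14].

## Interface

Orientations are given as a rotation vector (axis times angle).
In Python, from cell import bot gives the robot as it stands.
- The arm moves only by the shell command python3 -m jog 'ROWS' [OPENING] [FORCE]. ROWS is JSON, a list that holds one entry, the list of rows, each a list of 6 numbers: the shift along the tool's x, y, z in cm, then the turn, a rotation vector about the tool's x, y, z in degrees. In form: [[[dx, dy, dz, wx, wy, wz], ...]]. A call has 1 to 8 rows; each row shifts and turns the commanded pose from where the row before left it, along the tool's axes as they then stand; what a row does not reach is not made up. A row lasts 1/12 s, in which the tool goes at most 41.7 mm and 7.16 degrees, less where a joint would pass 70% of its speed; a pose out of reach is approached as far as the arm can. A call with a gripper value outside its range is refused whole. OPENING is the finger opening in cm, from 0 to 8.54, set as the call begins (- or left out, the last holds). The fingers move at their own pace and stop on an object; FORCE is the grip in N (left out, the last holds). Time passes only in rows, so rows that do not move let the fingers close. It gives the time, the measured TCP pose, the force, the opening and the grip force at its end, in the units of the state.
- bot.get_state(): the state, without advancing time (a new reading comes with each control period).
- bot.snapshot(name): name is "scene" or "top" or "wrist"; returns (picture, depth): 480x640x3 uint8, blue, green, red; 480x640 float32, m along the optical axis (not along the pixel's ray), 0 where there is no reading.
- bot.calibration(name): a dict with "fx", "fy", "cx", "cy" (pixels), "pose" (4x4, takes a point from camera to world coordinates); the wrist camera has in their place "mount" (4x4, takes a point from camera to tool coordinates, whose origin is the TCP and whose axes are the flange's). Camera axes: x right, y down, z forward; pixel columns grow to the right and rows downward; lengths in m; the calibration is good to about 2 mm. A picture is of the moment at which its call begins: read the wrist's pose just before it. calibration takes no time and is no camera call.
- bot.sign_off(): hands the job in; it is judged then, once.
The state is a dict: "time": time; "joint_pos": joint angles; "joint_velocities": joint speeds; "joint_efforts": joint torques, N m; "tool_pos": TCP position; "tcp_rot": TCP orientation; "force": force on the tool from outside, world axes, zero at the start; "moment": the same for the moment, N m; "opening": finger opening in m; "finger_force": force on a finger pad.
Only numpy, scipy, OpenCV 4.12 (cv2) and the standard library are available. Lean on these libraries where they do the work, as an engineer would, in place of code of your own. Each camera call takes 0.05 s, during which the arm holds its last target. There are 200 camera calls.

## Working session

There is one attempt and no reset: what is moved stays moved. The work goes in short steps, Python scripts to look and compute and a shell command to move; the robot and the scene stay as the last step left them, time stands still between calls to the robot, and variables do not carry over. Pictures are saved under pics/ and viewed, at most 14 in all, crops included, and the job is handed in when it is done.

```bash
ls; mkdir -p pics; python3 - <<'E'
from cell import bot
import cv2,numpy as np
s=bot.get_state();print({k:np.round(v,3).tolist() for k,v in s.items()})
for n in("top","scene"):
    p,d=bot.snapshot(n);cv2.imwrite(f"pics/{n}0.png",p);np.save(f"pics/{n}0.npy",d)
    c=bot.calibration(n);print(n,{k:np.round(v,4).tolist() for k,v in c.items()})
c=bot.calibration("wrist");print({k:np.round(v,4).tolist() for k,v in c.items()})
E
```

```text
pics
{'time': 0.0, 'joint_pos': [1.095, 0.577, 0.025, 1.438, -0.015, 1.129, -0.057], 'joint_velocities': [-0.001, 0.0, 0.001, 0.002, 0.0, 0.001, -0.001], 'joint_efforts': [0.001, -76.576, 2.251, -28.597, 0.015, 0.013, -0.0], 'tool_pos': [0.258, -0.623, 0.247], 'tcp_rot': [-3.08, -0.611, 0.001], 'force': [0.29, 0.912, 0.384], 'moment': [0.023, -0.031, 0.003], 'finger_force': 0.0, 'opening': 0.085}
top {'fx': 468.9595, 'fy': 468.9595, 'cx': 331.6607, 'cy': 231.9415, 'pose': [[0.0174, -0.9899, 0.1409, 0.4076], [-0.9997, -0.0145, 0.0214, 0.237], [-0.0191, -0.1412, -0.9898, 0.9176], [0.0, 0.0, 0.0, 1.0]]}
scene {'fx': 449.3981, 'fy': 449.3981, 'cx': 317.1595, 'cy': 239.9568, 'pose': [[-0.7749, -0.4836, 0.4071, 0.1757], [-0.6321, 0.5842, -0.5092, 0.6572], [0.0084, -0.6518, -0.7583, 0.685], [0.0, 0.0, 0.0, 1.0]]}
{'fx': 335.3737, 'fy': 335.3737, 'cx': 317.2341, 'cy': 245.9176, 'mount': [[-0.0, -0.9487, -0.3162, 0.0812], [1.0, -0.0001, 0.0002, 0.0014], [-0.0002, -0.3162, 0.9487, -0.1252], [0.0, 0.0, 0.0, 1.0]]}
```

View pics/top0.png

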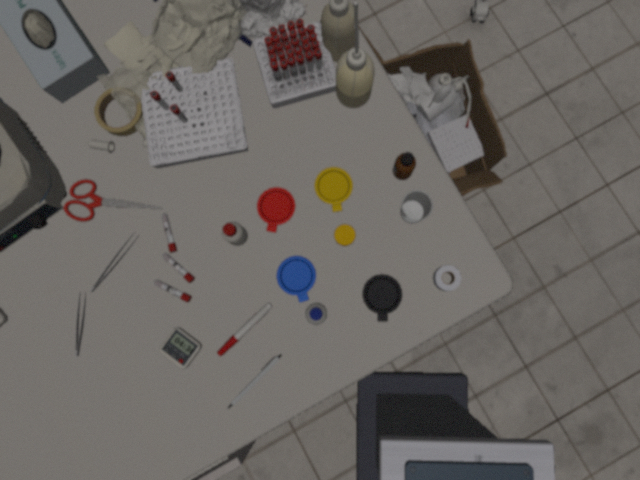

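View pics/scene0.png

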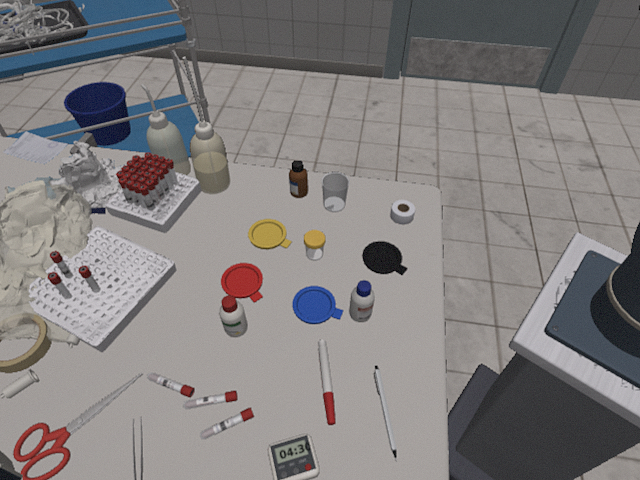

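```bash
cat > m.py <<'E'
import cv2,numpy as np
from cell import bot
def cast(cal,u,v,z,P=None):
    P=cal["pose"] if P is None else P
    P=np.array(P);r=P[:3,:3]@[(u-cal["cx"])/cal["fx"],(v-cal["cy"])/cal["fy"],1];o=P[:3,3]
    return o+r*(z-o[2])/r[2]
def pts(cal,d,P=None):
    P=np.array(cal["pose"] if P is None else P)
    v,u=np.mgrid[:480,:640];p=np.stack([(u-cal["cx"])/cal["fx"]*d,(v-cal["cy"])/cal["fy"]*d,d],-1)
    return p@P[:3,:3].T+P[:3,3]
R={"blue":((100,110,30),(130,255,255)),"yellow":((18,110,60),(35,255,255)),"red":((0,130,50),(8,255,255)),"black":((0,0,0),(180,255,45))}
def mask(p,col):
    h=cv2.cvtColor(p,cv2.COLOR_BGR2HSV);m=cv2.inRange(h,*R[col])
    if col=="red":m|=cv2.inRange(h,(172,130,50),(180,255,255))
    return m
def comp(m,u,v):
    n,l,s,c=cv2.connectedComponentsWithStats(m)
    d=[np.min(np.hypot(*(np.argwhere(l==i)-[v,u]).T)) if s[i,4]>15 else 1e9 for i in range(1,n)]
    return (l==1+int(np.argmin(d))).astype(np.uint8)
E
python3 - <<'E'
from m import *
S={"top":{"blue":((296,275),(316,313)),"red":((276,206),(230,230)),"black":((382,294),(405,157)),"yellow":((334,185),(344,234))},
"scene":{"blue":((315,305),(363,288)),"red":((242,281),(230,303)),"black":((382,258),(297,165)),"yellow":((267,234),(315,238))}}
for n in S:
    p=cv2.imread(f"pics/{n}0.png");d=np.load(f"pics/{n}0.npy");c=bot.calibration(n);W=pts(c,d)
    for col,(a,b) in S[n].items():
        m=mask(p,col)
        k=comp(m,*a);f=cv2.drawContours(k*0,cv2.findContours(k,0,1)[0],-1,1,-1)
        f=cv2.morphologyEx(f,cv2.MORPH_OPEN,cv2.getStructuringElement(2,(19,19)))
        q=np.argwhere(f)[:,::-1].mean(0);print(n,col,"dish",f.sum(),np.round(q,1),np.round(cast(c,*q,.008),4))
        k=comp(m,*b);h=.05 if col=="yellow" else .083
        w=W[k>0];t=(w[:,2]>h-.006)&(w[:,2]<h+.006);q=np.argwhere(k)[:,::-1]
        print("   cap",k.sum(),t.sum(),np.round(q.mean(0),1),np.round(cast(c,*q[t].mean(0),h),4) if t.any() else '',"all",np.round(cast(c,*q.mean(0),h-.004),4),"3d",np.round(w[t].mean(0),4))
p=cv2.imread("pics/top0.png");c=bot.calibration("top");W=pts(c,np.load("pics/top0.npy"))
print("roll",cast(c,447,278,.025),"beaker",cast(c,415,206,.03))
for col in("blue","black"): pass
E
```

```text
top blue dish 1166 [295.8 275.3] [0.4511 0.3246 0.008 ]
   cap 96 96 [315.6 313.4] [0.3815 0.2808 0.083 ] all [0.3813 0.281  0.079 ] 3d [0.3815 0.2808 0.0831]
top red dish 1071 [275.7 205.8] [0.5877 0.3683 0.008 ]
   cap 109 105 [229.  229.2] [0.5289 0.4408 0.083 ] all [0.5292 0.4415 0.079 ] 3d [0.5289 0.4408 0.0829]
top black dish 1088 [382.  293.9] [0.4182 0.1579 0.008 ]
   cap 141 107 [406.4 159.7] [0.6641 0.1195 0.083 ] all [0.6634 0.1198 0.079 ] 3d [0.6642 0.1194 0.0827]
top yellow dish 1116 [333.2 185.2] [0.6308 0.2552 0.008 ]
   cap 360 356 [344.3 234.5] [0.5267 0.2321 0.05  ] all [0.5271 0.232  0.046 ] 3d [0.5266 0.2321 0.0507]
scene blue dish 1261 [313.6 304.5] [0.4489 0.3233 0.008 ]
   cap 179 136 [363.5 288.3] [0.3773 0.2823 0.083 ] all [0.3773 0.2827 0.079 ] 3d [0.3774 0.282  0.0826]
scene red dish 1133 [241.5 280.2] [0.5848 0.3672 0.008 ]
   cap 1399 160 [240.4 284.3] [0.5253 0.4416 0.083 ] all [0.5375 0.4046 0.079 ] 3d [0.5256 0.4414 0.0825]
scene black dish 957 [381.6 257.3] [0.4158 0.1575 0.008 ]
   cap 100 61 [297.  166.3] [0.6608 0.1202 0.083 ] all [0.6603 0.1212 0.079 ] 3d [0.6611 0.1198 0.0825]
scene yellow dish 880 [266.7 233.6] [0.6278 0.2543 0.008 ]
   cap 321 307 [314. 239.] [0.5231 0.2319 0.05  ] all [0.5249 0.2301 0.046 ] 3d [0.5226 0.2325 0.051 ]
roll [0.44997929 0.03699584 0.025     ] beaker [0.58655581 0.09693493 0.03      ]
```

```bash
cat > go.py <<'E'
import sys,numpy as np
from cell import bot
from scipy.spatial.transform import Rotation as R
s=bot.get_state();T=R.from_rotvec(s["tcp_rot"]);D=R.from_matrix(np.diag([1,-1,-1.]))
print("t",round(s["time"],2),"tcp",np.round(s["tool_pos"],4),"open",round(s["opening"],4),"q",np.round(s["joint_pos"],2),"F",np.round(s["force"],1))
print("turn deg",np.round((T.inv()*D).as_rotvec(degrees=True),2))
if len(sys.argv)>3: print("shift cm",np.round(T.inv().apply(np.array(sys.argv[1:4],float)-s["tool_pos"])*100,2))
E
python3 go.py; python3 -m jog '[[[0,0,0,0,0,5.6],[0,0,0,0,0,5.6],[0,0,0,0,0,5.6],[0,0,0,0,0,5.6]]]' ; python3 go.py .662 .120 .2
```

```text
t 0.1 tcp [ 0.2576 -0.6235  0.2475] open 0.0855 q [ 1.1   0.58  0.02  1.44 -0.01  1.13 -0.06] F [-1.2  0.3 -0.1]
turn deg [-8.000e-02  2.000e-02  2.245e+01]
time: 0.43
tool_pos: [0.2576, -0.6236, 0.2478]
tcp_rot: [-3.141, 0.006, 0.001]
force: [0.0, -0.2, 0.0]
opening: 0.0853
finger_force: 0.0
t 0.43 tcp [ 0.2576 -0.6236  0.2478] open 0.0853 q [ 1.04  0.58  0.13  1.44 -0.08  1.13 -0.4 ] F [ 0.  -0.2  0. ]
turn deg [-0.05  0.02 -0.23]
shift cm [ 40.14 -74.52   4.83]
```

```bash
for i in 1; do python3 -m jog '[[[1.9,-3.5,0,0,0,0],[1.9,-3.5,0,0,0,0],[1.9,-3.5,0,0,0,0],[1.9,-3.5,0,0,0,0],[1.9,-3.5,0,0,0,0],[1.9,-3.5,0,0,0,0],[1.9,-3.5,0,0,0,0],[1.9,-3.5,0,0,0,0]]]' 6.5 >/dev/null; done; python3 go.py .662 .120 .2
```

```text
t 1.1 tcp [ 0.4099 -0.3418  0.2481] open 0.0651 q [ 0.54  0.37  0.09  1.81 -0.04  0.96 -0.92] F [0.9 0.1 0.1]
turn deg [-0.02  0.02  0.05]
shift cm [ 25.25 -46.15   4.82]
```

```bash
python3 -m jog '[[[1.9,-3.5,0,0,0,0],[1.9,-3.5,0,0,0,0],[1.9,-3.5,0,0,0,0],[1.9,-3.5,0,0,0,0],[1.9,-3.5,0,0,0,0],[1.9,-3.5,0,0,0,0],[1.9,-3.5,0,0,0,0],[1.9,-3.5,0,0,0,0]]]' >/dev/null; python3 go.py .662 .120 .2
```

```text
t 1.77 tcp [ 0.5617 -0.0617  0.2482] open 0.0648 q [ 0.01  0.41  0.02  1.73 -0.01  1.   -1.53] F [ 0.7 -1.1  0.5]
turn deg [-0.    0.02  0.05]
shift cm [ 10.05 -18.16   4.81]
```

```bash
python3 -m jog '[[[2,-3.6,0.8,0,0,0],[2,-3.6,0.8,0,0,0],[2,-3.6,0.8,0,0,0],[2,-3.6,0.8,0,0,0],[2,-3.7,1.6,0,0,0],[0,0,0,0,0,0],[0,0,0,0,0,0]]]' >/dev/null; python3 go.py .662 .120 .2
cat >> m.py <<'E'
from scipy.spatial.transform import Rotation as Ro
def wrist(name,kind,col,zt,top=None):
    """kind cap: centroid of top face by depth, at height zt; dish: opened blob"""
    s=bot.get_state();p,d=bot.snapshot("wrist");cv2.imwrite(f"pics/{name}.png",p)
    c=bot.calibration("wrist");T=np.eye(4);T[:3,:3]=Ro.from_rotvec(s["tcp_rot"]).as_matrix();T[:3,3]=s["tool_pos"];P=T@np.array(c["mount"])
    W=pts(c,d,P);m=mask(p,col)
    if kind=="cap": m=m*((abs(W[...,2]-zt)<.007)&(d>0)).astype(np.uint8)
    else: m=cv2.morphologyEx(m,cv2.MORPH_CLOSE,np.ones((9,9)));m=cv2.morphologyEx(m,cv2.MORPH_OPEN,cv2.getStructuringElement(2,(31,31)))
    n,l,st,ce=cv2.connectedComponentsWithStats(m)
    for i in range(1,n):
        if st[i,4]>150: print(kind,col,st[i],np.round(cast(c,*ce[i],zt,P),4))
E
python3 -c "
from m import *
wrist('w1','cap','black',.083)"
```

```text
t 2.35 tcp [0.6586 0.1172 0.1994] open 0.0649 q [-0.25  0.61  0.    1.52 -0.    1.02 -1.81] F [-0.1 -0.5 -0.7]
turn deg [-0.03  0.19  0.32]
shift cm [ 0.34 -0.28 -0.06]
```

View pics/w1.png

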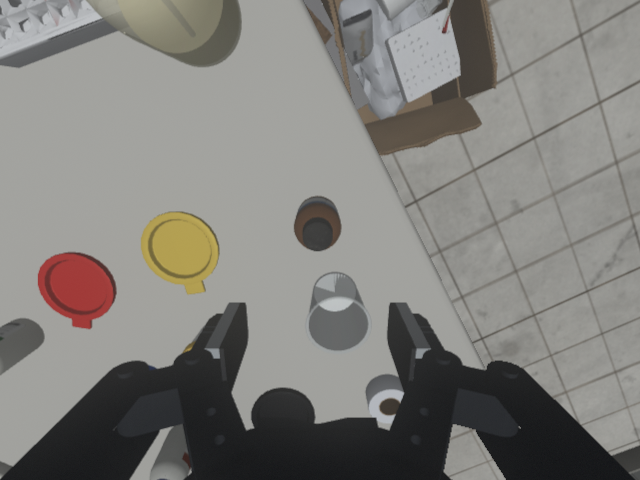

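```bash
python3 - <<'E'
from m import *
s=bot.get_state();c=bot.calibration("wrist");T=np.eye(4);T[:3,:3]=Ro.from_rotvec(s["tcp_rot"]).as_matrix();T[:3,3]=s["tool_pos"];P=T@np.array(c["mount"])
print(s["tool_pos"],s["time"])
for u,v,z in((318,234,.083),(180,248,.008),(338,325,.069),(389,407,.025)): print(np.round(cast(c,u,v,z,P),4))
p=cv2.imread("pics/w1.png");print(cv2.cvtColor(p,cv2.COLOR_BGR2HSV)[228:242:4,306:332:6].tolist())
E
```

```text
[0.65870658 0.11450122 0.2004283 ] 2.4
[0.6688 0.1125 0.083 ]
[0.6317 0.2501 0.008 ]
[0.5816 0.0947 0.069 ]
[0.4486 0.0316 0.025 ]
[[[15, 8, 63], [30, 4, 65], [30, 4, 64], [30, 4, 61], [0, 0, 53]], [[30, 8, 63], [0, 0, 63], [0, 4, 64], [30, 4, 62], [0, 0, 59]], [[30, 8, 63], [30, 8, 64], [30, 4, 64], [30, 4, 62], [30, 4, 59]], [[30, 8, 63], [30, 4, 62], [0, 4, 64], [30, 4, 61], [30, 9, 59]]]
```

```bash
python3 -m jog '[[[0,0,0,0,0,0],[0,0,0,0,0,0]]]' >/dev/null; python3 go.py .664 .118 .2; sed -i 's/(180,255,45)/(180,60,72)/' m.py
python3 -c "
from m import *
wrist('w2','cap','black',.083)
wrist('w2b','dish','yellow',.008)"; python3 go.py .664 .118 .2;
```

```text
t 2.57 tcp [0.6591 0.112  0.2022] open 0.0651 q [-0.24  0.6   0.01  1.52 -0.    1.02 -1.81] F [0.8 0.1 1.3]
turn deg [ 0.04 -0.03 -0.07]
shift cm [ 0.49 -0.6   0.22]
cap black [296 220  30  31 707] [0.668  0.1158 0.083 ]
dish yellow [ 138  214   76   73 4285] [0.6312 0.2531 0.008 ]
t 2.67 tcp [0.6591 0.1123 0.2024] open 0.0649 q [-0.24  0.6   0.01  1.52 -0.    1.02 -1.81] F [0.2 0.2 0.3]
turn deg [ 0.01 -0.05 -0.06]
shift cm [ 0.48 -0.57  0.24]
```

```bash
python3 -m jog '[[[0.7,-0.5,2,0,0,0],[0,0,3.5,0,0,0],[0,0,3.5,0,0,0],[0,0,3,0,0,0],[0,0,2.4,0,0,0],[0,0,1.5,0,0,0],[0,0,0.5,0,0,0],[0,0,0,0,0,0]]]' ; python3 go.py .666 .117 .038
```

```text
time: 3.33
tool_pos: [0.6655, 0.118, 0.0368]
tcp_rot: [3.141, 0.0, -0.003]
force: [0.4, 0.8, -0.0]
opening: 0.0649
finger_force: 0.0
t 3.33 tcp [0.6655 0.118  0.0368] open 0.0649 q [-0.24  0.8  -0.    1.63  0.    0.71 -1.82] F [ 0.4  0.8 -0. ]
turn deg [0.03 0.1  0.  ]
shift cm [ 0.05  0.1  -0.12]
```

```bash
python3 -m jog '[[[0,0,0,0,0,0],[0,0,0,0,0,0],[0,0,0,0,0,0],[0,0,0,0,0,0],[0,0,0,0,0,0],[0,0,0,0,0,0]]]' 3 30; python3 go.py .666 .117 .038
```

```text
time: 3.83
tool_pos: [0.6672, 0.1187, 0.0395]
tcp_rot: [-3.141, -0.001, -0.004]
force: [-0.8, -1.6, 6.5]
opening: 0.0391
finger_force: 30.4
t 3.83 tcp [0.6672 0.1187 0.0395] open 0.0391 q [-0.24  0.79 -0.    1.63  0.    0.71 -1.82] F [-0.8 -1.6  6.5]
turn deg [-0.02 -0.16  0.03]
shift cm [-0.12  0.17  0.15]
```

```bash
python3 -m jog '[[[0,0,-0.7,0,0,0],[0,0,-1.5,0,0,0],[0,0,-2.5,0,0,0],[0,0,-2.5,0,0,0],[0,0,-2.3,0,0,0],[0,0,-1,0,0,0],[0,0,-0.5,0,0,0]]]' ; python3 go.py .418 .157 .15
python3 -c "
from m import *
wrist('w3','dish','black',.008);wrist('w3b','cap','black',.193);
s=bot.get_state();print(s['tool_pos'])"; 
```

```text
time: 4.42
tool_pos: [0.667, 0.119, 0.1502]
tcp_rot: [-3.141, -0.001, -0.005]
force: [1.0, 0.1, -1.8]
opening: 0.0388
finger_force: 30.3
t 4.42 tcp [0.667  0.119  0.1502] open 0.0388 q [-0.25  0.66  0.    1.55 -0.    0.92 -1.81] F [ 1.   0.1 -1.8]
turn deg [-0.05 -0.2   0.05]
shift cm [-24.89  -3.82  -0.06]
dish black [   20   339   596   141 52709] [0.4714 0.1177 0.008 ]
cap black [ 114  359  146  103 5635] [0.6723 0.1586 0.193 ]
cap black [ 376  358  145  103 5563] [0.6723 0.0767 0.193 ]
cap black [ 279  368   72   55 3128] [0.6729 0.1183 0.193 ]
[0.66618556 0.11887084 0.14818979]
```

View pics/w3.png

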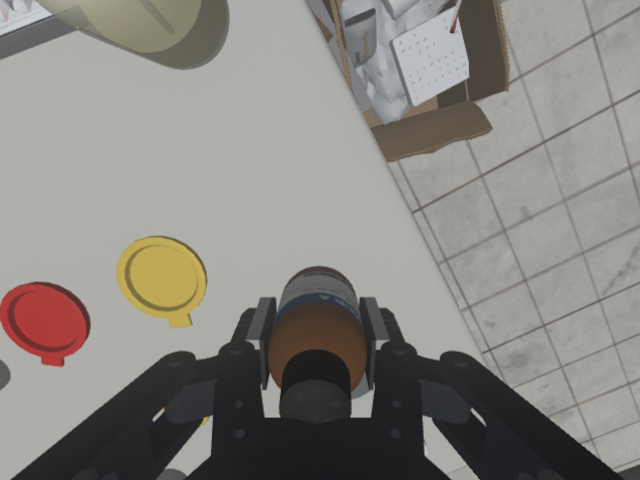

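```bash
python3 -m jog '[[[-1.5,-0.3,0,0,0,0],[-3.5,-0.5,0,0,0,0],[-4,-0.6,0,0,0,0],[-4,-0.6,0,0,0,0],[-4,-0.6,0,0,0,0],[-4,-0.6,0,0,0,0],[-2.8,-0.5,0,0,0,0],[-1,-0.1,0,0,0,0]]]' >/dev/null;python3 -m jog '[[[0,0,2,0,0,0],[0,0,3,0,0,0],[0,0,2,0,0,0],[0,0,0,0,0,0],[0,0,0,0,0,0]]]' >/dev/null; python3 go.py .418 .157 .045
python3 - <<'E'
from m import *
a,_=bot.snapshot("top");b,_=bot.snapshot("scene");cv2.imwrite("pics/s1.png",np.hstack([cv2.resize(a[190:390,280:480],(400,400)),cv2.resize(b[160:360,290:490],(400,400))]))
E
```

```text
t 5.6 tcp [0.4173 0.156  0.0766] open 0.0391 q [-0.46  0.51 -0.    2.22  0.    0.42 -2.04] F [ 0.2 -0.7 -1.5]
turn deg [0.1  0.2  0.04]
shift cm [ 0.09 -0.1   3.16]
```

View pics/s1.png

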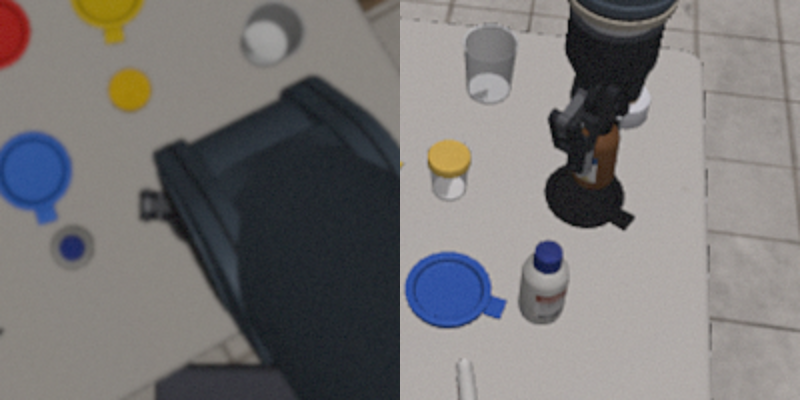

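```bash
python3 -m jog '[[[0,0,1.5,0,0,0],[0,0,1,0,0,0],[0,0,0.5,0,0,0],[0,0,0.1,0,0,0],[0,0,0.1,0,0,0],[0,0,0,0,0,0],[0,0,0,0,0,0]]]'; python3 go.py .418 .157 .0435
```

```text
time: 6.28
tool_pos: [0.4184, 0.1567, 0.0463]
tcp_rot: [-3.141, -0.001, -0.001]
force: [-0.3, -0.6, -0.3]
opening: 0.039
finger_force: 30.5
t 6.28 tcp [0.4184 0.1567 0.0463] open 0.039 q [-0.46  0.57 -0.    2.24  0.01  0.33 -2.04] F [-0.3 -0.6 -0.3]
turn deg [-0.02 -0.05  0.04]
shift cm [-0.04 -0.03  0.28]
```

```bash
python3 -m jog '[[[0,0,0.15,0,0,0],[0,0,0.1,0,0,0],[0,0,0,0,0,0],[0,0,0,0,0,0]]]'
```

```text
time: 6.62
tool_pos: [0.4183, 0.1567, 0.0434]
tcp_rot: [-3.141, -0.001, -0.001]
force: [0.6, -0.4, 4.6]
opening: 0.0386
finger_force: 30.7
```

```bash
python3 -m jog '[[[0,0,0.1,0,0,0],[0,0,0,0,0,0],[0,0,0,0,0,0]]]'
```

```text
time: 6.87
tool_pos: [0.4183, 0.1561, 0.0429]
tcp_rot: [3.141, 0.0, 0.001]
force: [-0.5, -2.7, 14.8]
opening: 0.0385
finger_force: 28.5
```

```bash
python3 -m jog '[[[0,0,0,0,0,0],[0,0,0,0,0,0],[0,0,0,0,0,0],[0,0,0,0,0,0]]]' 6.5;python3 -m jog '[[[0,0,-0.5,0,0,0],[0,0,-1.5,0,0,0],[0,0,-3,0,0,0],[0,0,-4,0,0,0],[0,0,-4,0,0,0],[0,0,-2,0,0,0],[0,0,0,0,0,0]]]' >/dev/null; python3 -c "
from m import *
wrist('w4','cap','black',.087);wrist('w4d','cap','blue',.083);wrist('w4c','dish','blue',.008)"; python3 go.py .380 .281 .15
```

```text
time: 7.2
tool_pos: [0.418, 0.1566, 0.0421]
tcp_rot: [3.142, 0.001, -0.0]
force: [0.6, 0.1, -0.3]
opening: 0.0647
finger_force: 0.0
cap black [305 237  30  31 747] [0.4193 0.1546 0.087 ]
cap blue [148 283  29  25 541] [0.3819 0.2777 0.083 ]
dish blue [  95  148   84   83 5430] [0.4523 0.3223 0.008 ]
t 7.93 tcp [0.4178 0.1564 0.1922] open 0.0651 q [-0.46  0.31  0.    2.09 -0.    0.74 -2.03] F [-0.7  0.1  0.1]
turn deg [-0.01 -0.    0.05]
shift cm [ -3.76 -12.46   4.22]
```

View pics/w4.png

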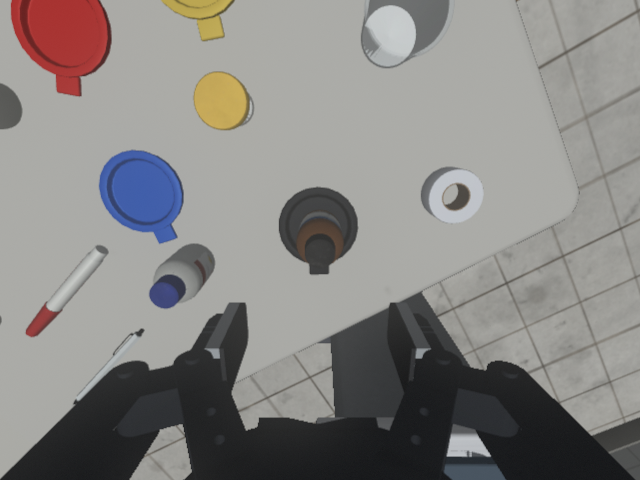

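```bash
python3 -c "
from m import *
s=bot.get_state();c=bot.calibration('wrist');T=np.eye(4);T[:3,:3]=Ro.from_rotvec(s['tcp_rot']).as_matrix();T[:3,3]=s['tool_pos'];P=T@np.array(c['mount'])
print('black dish',cast(c,318,226,.008,P))"
python3 -m jog '[[[-0.5,-2,0,0,0,0],[-1.1,-3.8,0,0,0,0],[-1.1,-3.8,0,0,0,0],[-0.7,-2,0,0,0,0],[-0.3,-0.7,0,0,0,0],[0,0,2,0,0,0],[0,0,3,0,0,0],[0,0,0,0,0,0]]]' ; python3 go.py .381 .279 .038
```

```text
black dish [0.4164186  0.15435721 0.008     ]
time: 8.6
tool_pos: [0.3787, 0.2772, 0.1378]
tcp_rot: [3.136, 0.002, -0.01]
force: [-1.0, -1.6, -0.7]
opening: 0.0647
finger_force: 0.0
t 8.6 tcp [0.3787 0.2772 0.1378] open 0.0647 q [-0.71  0.43 -0.03  2.1   0.02  0.63 -2.32] F [-1.  -1.6 -0.7]
turn deg [0.33 0.35 0.07]
shift cm [ 0.29 -0.23  9.97]
```

```bash
python3 -m jog '[[[0.1,-0.1,3.5,0,0,0],[0,0,3,0,0,0],[0,0,2,0,0,0],[0,0,1,0,0,0],[0,0,0.4,0,0,0],[0,0,0,0,0,0],[0,0,0,0,0,0]]]' ; python3 go.py .381 .279 .038
```

```text
time: 9.18
tool_pos: [0.3823, 0.2803, 0.0437]
tcp_rot: [3.141, 0.0, -0.0]
force: [0.9, -0.0, -0.4]
opening: 0.0651
finger_force: 0.0
t 9.18 tcp [0.3823 0.2803 0.0437] open 0.0651 q [-0.72  0.6  -0.02  2.17  0.03  0.37 -2.34] F [ 0.9 -0.  -0.4]
turn deg [0.02 0.   0.01]
shift cm [-0.13  0.13  0.57]
```

```bash
python3 -m jog '[[[-0.1,0.1,0.5,0,0,0],[0,0,0,0,0,0]]]' >/dev/null; python3 -m jog '[[[0,0,0,0,0,0],[0,0,0,0,0,0],[0,0,0,0,0,0],[0,0,0,0,0,0],[0,0,0,0,0,0],[0,0,0,0,0,0]]]' 3 30; python3 go.py .381 .279 .038
```

```text
time: 9.85
tool_pos: [0.3812, 0.2797, 0.0388]
tcp_rot: [-3.141, -0.001, -0.001]
force: [-0.7, -0.7, 6.0]
opening: 0.0382
finger_force: 29.4
t 9.85 tcp [0.3812 0.2797 0.0388] open 0.0382 q [-0.72  0.6  -0.02  2.18  0.03  0.36 -2.34] F [-0.7 -0.7  6. ]
turn deg [-0.04 -0.04  0.05]
shift cm [-0.02  0.07  0.08]
```

```bash
python3 -m jog '[[[0,0,-1,0,0,0],[0,0,-2,0,0,0],[0,0,-1.5,0,0,0],[1,-0.6,-0.5,0,0,0],[2.5,-1.6,0,0,0,0],[2.5,-1.6,0,0,0,0],[1,-0.5,0,0,0,0],[0,0,0,0,0,0]]]' ; python3 -m jog '[[[0,0,0,0,0,0]]]' ; python3 go.py .451 .3225 .044;
```

```text
time: 10.52
tool_pos: [0.4535, 0.3241, 0.0885]
tcp_rot: [-3.14, -0.0, -0.004]
force: [-0.6, 0.1, -0.9]
opening: 0.0379
finger_force: 30.6
time: 10.6
tool_pos: [0.4507, 0.3223, 0.088]
tcp_rot: [3.141, 0.001, -0.001]
force: [0.2, -1.1, -0.1]
opening: 0.0376
finger_force: 30.6
t 10.6 tcp [0.4507 0.3223 0.088 ] open 0.0376 q [-0.69  0.59 -0.03  1.94  0.03  0.61 -2.3 ] F [ 0.2 -1.1 -0.1]
turn deg [0.03 0.03 0.03]
shift cm [ 0.03 -0.02  4.4 ]
```

```bash
python3 -m jog '[[[0,0,1.5,0,0,0],[0,0,1.5,0,0,0],[0,0,0.9,0,0,0],[0,0,0.3,0,0,0],[0,0,0.1,0,0,0],[0,0,0,0,0,0],[0,0,0,0,0,0]]]'; python3 -m jog '[[[0,0,0.1,0,0,0],[0,0,0.1,0,0,0],[0,0,0,0,0,0]]]'
```

```text
time: 11.18
tool_pos: [0.451, 0.3227, 0.0458]
tcp_rot: [-3.141, -0.001, -0.001]
force: [-0.5, 0.3, -1.5]
opening: 0.0378
finger_force: 30.6
time: 11.43
tool_pos: [0.451, 0.3226, 0.0434]
tcp_rot: [-3.141, -0.001, -0.0]
force: [0.7, -1.0, -0.5]
opening: 0.0379
finger_force: 30.6
```

```bash
python3 -m jog '[[[0,0,0.1,0,0,0],[0,0,0,0,0,0],[0,0,0,0,0,0]]]'
```

```text
time: 11.68
tool_pos: [0.4511, 0.3226, 0.0428]
tcp_rot: [-3.141, -0.001, -0.001]
force: [-1.9, -2.7, 5.8]
opening: 0.038
finger_force: 31.8
```

```bash
python3 -m jog '[[[0,0,0,0,0,0],[0,0,0,0,0,0],[0,0,0,0,0,0],[0,0,0,0,0,0]]]' 6.5;python3 -m jog '[[[0,0,-0.5,0,0,0],[0,0,-1.5,0,0,0],[0,0,-3,0,0,0],[0,0,-4,0,0,0],[0,0,-4,0,0,0],[0,0,-2,0,0,0],[0,0,0,0,0,0]]]' >/dev/null; python3 -c "
from m import *
wrist('w5','cap','blue',.087);wrist('w5a','dish','blue',.008);wrist('w5d','cap','red',.083);wrist('w5c','dish','red',.008)"; python3 go.py .527 .441 .15
```

```text
time: 12.02
tool_pos: [0.4509, 0.3226, 0.0421]
tcp_rot: [3.142, 0.001, -0.0]
force: [1.1, 0.7, -0.2]
opening: 0.0647
finger_force: 0.0
cap blue [308 239  29  28 635] [0.4514 0.3195 0.087 ]
cap red [126 123  33  34 836] [0.5299 0.439  0.083 ]
dish red [ 217   10   92  107 7541] [0.5888 0.3662 0.008 ]
t 12.8 tcp [0.4504 0.3222 0.1915] open 0.065 q [-0.69  0.46 -0.03  1.84  0.02  0.85 -2.29] F [-0.2  0.2 -0.3]
turn deg [0.05 0.07 0.05]
shift cm [  7.68 -11.88   4.13]
```

View pics/w5.png

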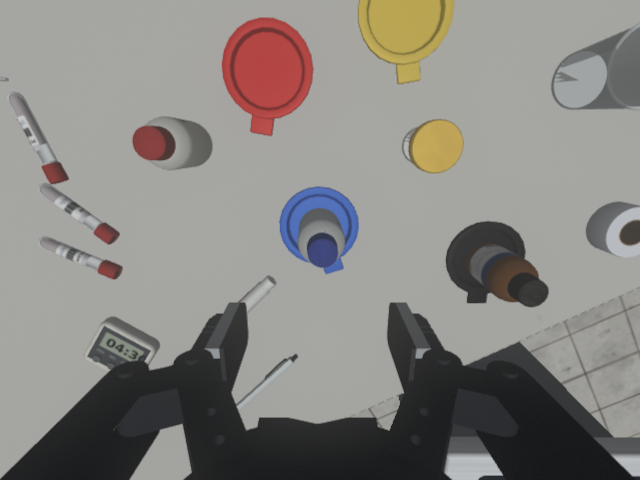

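```bash
python3 -m jog '[[[1,-1.5,0,0,0,0],[2.2,-3.3,0,0,0,0],[2.2,-3.3,0,0,0,0],[1.6,-2.4,0,0,0,0],[0.9,-1.25,0,0,0,0],[0,0,2,0,0,0],[0,0,3,0,0,0],[0,0,0,0,0,0]]]' >/dev/null; python3 -m jog '[[[0,0,0,0,0,0]]]' >/dev/null; python3 go.py .530 .440 .038
```

```text
t 13.55 tcp [0.5285 0.439  0.1395] open 0.0648 q [-0.75  0.69 -0.02  1.52  0.02  0.93 -2.35] F [-0.  -0.6  0.4]
turn deg [0.24 0.26 0.06]
shift cm [ 0.2  -0.15 10.15]
```

```bash
python3 -m jog '[[[0.1,-0.1,3.5,0,0,0],[0,0,3,0,0,0],[0,0,2.2,0,0,0],[0,0,1,0,0,0],[0,0,0.4,0,0,0],[0,0,0,0,0,0],[0,0,0,0,0,0]]]' >/dev/null ; python3 go.py .530 .440 .038
```

```text
t 14.13 tcp [0.5317 0.4418 0.043 ] open 0.0653 q [-0.75  0.8  -0.02  1.59  0.03  0.75 -2.35] F [ 0.8 -0.   0.1]
turn deg [-0.09 -0.1   0.04]
shift cm [-0.17  0.19  0.5 ]
```

```bash
python3 -m jog '[[[-0.2,0.2,0.4,0,0,0],[0,0,0,0,0,0]]]' >/dev/null; python3 -m jog '[[[0,0,0,0,0,0],[0,0,0,0,0,0],[0,0,0,0,0,0],[0,0,0,0,0,0],[0,0,0,0,0,0],[0,0,0,0,0,0]]]' 3 30; python3 go.py .588 .368 .038
```

```text
time: 14.8
tool_pos: [0.5291, 0.4395, 0.0379]
tcp_rot: [-3.141, -0.001, -0.001]
force: [-1.5, -0.6, 5.9]
opening: 0.0388
finger_force: 29.9
t 14.8 tcp [0.5291 0.4395 0.0379] open 0.0388 q [-0.75  0.81 -0.02  1.6   0.03  0.73 -2.35] F [-1.5 -0.6  5.9]
turn deg [-0.04 -0.04  0.05]
shift cm [ 5.89  7.15 -0.01]
```

Shift by (+5.9, +7.2 tool y).

```bash
python3 -m jog '[[[0,0,-1,0,0,0],[0,0,-2,0,0,0],[0,0,-1.5,0,0,0],[0.8,1,-0.5,0,0,0],[2.1,2.6,0,0,0,0],[2.1,2.6,0,0,0,0],[0.9,1,0,0,0,0],[0,0,0,0,0,0]]]' >/dev/null; python3 -m jog '[[[0,0,0,0,0,0],[0,0,0,0,0,0]]]' ; python3 go.py .588 .3675 .042;
```

```text
time: 15.63
tool_pos: [0.5874, 0.3675, 0.0869]
tcp_rot: [-3.141, -0.002, 0.002]
force: [-0.3, 0.3, -1.3]
opening: 0.0389
finger_force: 30.2
t 15.63 tcp [0.5874 0.3675 0.0869] open 0.0389 q [-0.61  0.75 -0.04  1.55  0.03  0.83 -2.22] F [-0.3  0.3 -1.3]
turn deg [-0.02  0.06  0.07]
shift cm [0.07 0.   4.49]
```

```bash
python3 -m jog '[[[0,0,1.5,0,0,0],[0,0,1.5,0,0,0],[0,0,0.9,0,0,0],[0,0,0.3,0,0,0],[0,0,0.1,0,0,0],[0,0,0,0,0,0],[0,0,0,0,0,0]]]'; python3 -m jog '[[[0,0,0.1,0,0,0],[0,0,0.1,0,0,0],[0,0,0,0,0,0]]]'
```

```text
time: 16.22
tool_pos: [0.5882, 0.3677, 0.0449]
tcp_rot: [-3.141, -0.002, -0.001]
force: [-0.4, -0.2, -0.2]
opening: 0.0382
finger_force: 30.2
time: 16.47
tool_pos: [0.588, 0.3672, 0.0424]
tcp_rot: [-3.141, -0.001, -0.0]
force: [0.9, -0.5, -0.5]
opening: 0.0387
finger_force: 30.2
```

```bash
python3 -m jog '[[[0,0,0.1,0,0,0],[0,0,0,0,0,0],[0,0,0,0,0,0]]]'
```

```text
time: 16.72
tool_pos: [0.5881, 0.3673, 0.0419]
tcp_rot: [-3.141, -0.001, -0.001]
force: [-2.5, -0.6, 4.8]
opening: 0.0386
finger_force: 30.4
```

```bash
python3 -m jog '[[[0,0,0,0,0,0],[0,0,0,0,0,0],[0,0,0,0,0,0],[0,0,0,0,0,0]]]' 6.5;python3 -m jog '[[[0,0,-0.5,0,0,0],[0,0,-1.5,0,0,0],[0,0,-3,0,0,0],[0,0,-4,0,0,0],[0,0,-4,0,0,0],[0,0,-2,0,0,0],[-1,2,0,0,0,0],[-1,2,0,0,0,0]]]' >/dev/null;python3 -m jog '[[[-1,2,0,0,0,0],[0,0,0,0,0,0],[0,0,0,0,0,0],[0,0,0,0,0,0]]]' >/dev/null; python3 -c "
from m import *
wrist('w6','cap','red',.087);wrist('w6a','dish','red',.008);wrist('w6d','cap','yellow',.05);wrist('w6c','dish','yellow',.008)"; python3 go.py .527 .232 .15
```

```text
time: 17.05
tool_pos: [0.5879, 0.3672, 0.0411]
tcp_rot: [3.142, 0.001, -0.0]
force: [0.2, 0.2, -0.2]
opening: 0.0648
finger_force: 0.0
cap red [216 196  32  30 749] [0.5895 0.3663 0.087 ]
cap yellow [ 383  249   47   45 1615] [0.5282 0.2308 0.05  ]
dish yellow [ 336  100   86   92 6121] [0.6314 0.253  0.008 ]
dish yellow [ 383  250   47   44 1603] [0.5105 0.2186 0.008 ]
t 18.25 tcp [0.558  0.3081 0.191 ] open 0.065 q [-0.55  0.57 -0.04  1.62  0.02  0.96 -2.17] F [-0.7  0.3  0.3]
turn deg [-0.02  0.01  0.1 ]
shift cm [-3.11  7.61  4.09]
```

View pics/w6.png

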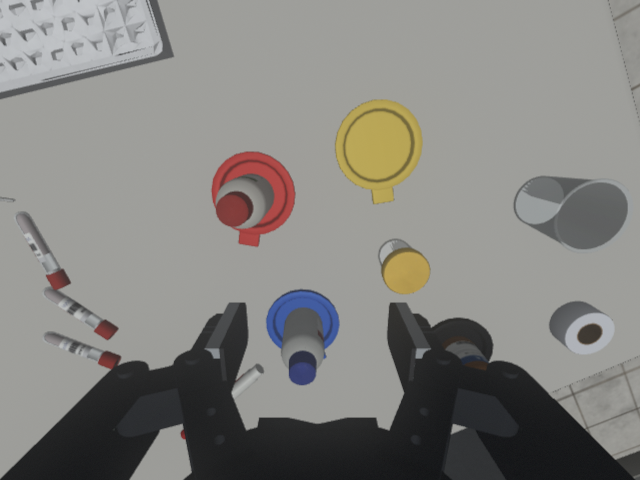

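```bash
python3 -m jog '[[[-0.7,1.5,0,0,0,0],[-1.2,3.1,0,0,0,0],[-0.9,2.3,0,0,0,0],[-0.3,0.8,0,0,0,0],[0,0,2,0,0,0],[0,0,3,0,0,0],[0,0,2,0,0,0],[0,0,0,0,0,0]]]' >/dev/null; python3 -m jog '[[[0,0,0,0,0,0],[0,0,0,0,0,0]]]' >/dev/null; python3 go.py .5275 .231 .032
```

```text
t 19.08 tcp [0.5277 0.2309 0.1221] open 0.0647 q [-0.47  0.57 -0.04  1.85  0.03  0.72 -2.09] F [-0.2  0.   0.6]
turn deg [-0.04 -0.06  0.07]
shift cm [-0.03 -0.    9.01]
```

```bash
python3 -m jog '[[[0,0,3,0,0,0],[0,0,3,0,0,0],[0,0,2,0,0,0],[0,0,0.8,0,0,0],[0,0,0.2,0,0,0],[0,0,0,0,0,0],[0,0,0,0,0,0]]]' >/dev/null ; python3 go.py .5275 .231 .032;  python3 -m jog '[[[0,0,0,0,0,0],[0,0,0,0,0,0],[0,0,0,0,0,0],[0,0,0,0,0,0],[0,0,0,0,0,0],[0,0,0,0,0,0]]]' 3 20; python3 go.py .631 .253 .036
```

```text
t 19.67 tcp [0.5281 0.2307 0.0328] open 0.0648 q [-0.47  0.7  -0.03  1.92  0.04  0.52 -2.11] F [ 0.7 -0.6  0.3]
turn deg [-0.06 -0.13  0.05]
shift cm [-0.06 -0.03  0.08]
time: 20.17
tool_pos: [0.5278, 0.2303, 0.0324]
tcp_rot: [-3.141, -0.001, -0.003]
force: [-1.0, -0.2, 7.8]
opening: 0.0402
finger_force: 19.3
t 20.17 tcp [0.5278 0.2303 0.0324] open 0.0402 q [-0.47  0.7  -0.03  1.92  0.04  0.52 -2.11] F [-1.  -0.2  7.8]
turn deg [-0.04 -0.11  0.03]
shift cm [10.32 -2.26 -0.34]
```

```bash
python3 -m jog '[[[0,0,-1,0,0,0],[0,0,-2,0,0,0],[0,0,-1.5,0,0,0],[1,-0.2,-0.5,0,0,0],[3,-0.6,0,0,0,0],[3,-0.7,0,0,0,0],[2.3,-0.5,0,0,0,0],[1,-0.2,0,0,0,0]]]' >/dev/null; python3 -m jog '[[[0,0,0,0,0,0],[0,0,0,0,0,0]]]' ; python3 go.py .631 .253 .0365;
```

```text
time: 21.0
tool_pos: [0.6298, 0.2521, 0.0815]
tcp_rot: [3.142, 0.001, -0.0]
force: [-0.3, 0.3, 0.1]
opening: 0.04
finger_force: 20.3
t 21.0 tcp [0.6298 0.2521 0.0815] open 0.04 q [-0.43  0.74 -0.04  1.6   0.04  0.8  -2.05] F [-0.3  0.3  0.1]
turn deg [0.   0.02 0.03]
shift cm [ 0.12 -0.09  4.5 ]
```

```bash
python3 -m jog '[[[0.1,-0.1,1.5,0,0,0],[0,0,1.5,0,0,0],[0,0,0.9,0,0,0],[0,0,0.3,0,0,0],[0,0,0.1,0,0,0],[0,0,0,0,0,0],[0,0,0,0,0,0]]]'; python3 -m jog '[[[0,0,0.1,0,0,0],[0,0,0.1,0,0,0],[0,0,0,0,0,0]]]'
```

```text
time: 21.58
tool_pos: [0.6312, 0.2534, 0.039]
tcp_rot: [-3.141, -0.001, -0.001]
force: [-0.1, -0.1, -0.0]
opening: 0.0395
finger_force: 20.3
time: 21.83
tool_pos: [0.6313, 0.2534, 0.0366]
tcp_rot: [-3.141, -0.001, -0.001]
force: [0.3, -1.0, 1.4]
opening: 0.0394
finger_force: 20.3
```

```bash
python3 -m jog '[[[0,0,0.1,0,0,0],[0,0,0,0,0,0],[0,0,0,0,0,0]]]'
```

```text
time: 22.08
tool_pos: [0.6318, 0.2534, 0.0365]
tcp_rot: [-3.141, -0.001, -0.003]
force: [-0.9, -0.6, 9.3]
opening: 0.0398
finger_force: 20.6
```

```bash
python3 -m jog '[[[0,0,0,0,0,0],[0,0,0,0,0,0],[0,0,0,0,0,0],[0,0,0,0,0,0]]]' 6.5;python3 -m jog '[[[0,0,-0.5,0,0,0],[0,0,-1.5,0,0,0],[0,0,-3,0,0,0],[0,0,-4,0,0,0],[0,0,-4,0,0,0],[0,0,-3,0,0,0],[0,0,-2,0,0,0],[0,0,0,0,0,0]]]' >/dev/null;python3 -m jog '[[[-1,2,0,0,0,0],[-2,4,0,0,0,0],[-2,3.5,0,0,0,0],[-2,3.5,0,0,0,0],[-2,3.5,0,0,0,0],[-1,2,0,0,0,0],[0,0,0,0,0,0],[0,0,0,0,0,0]]]' >/dev/null; python3 - <<'E'
from m import *
for n in("wrist","top","scene"): cv2.imwrite(f"pics/f_{n}.png",bot.snapshot(n)[0])
E
python3 go.py
```

```text
time: 22.42
tool_pos: [0.6308, 0.2532, 0.035]
tcp_rot: [3.141, 0.001, -0.001]
force: [-0.2, 0.7, 0.1]
opening: 0.0651
finger_force: 0.0
t 23.9 tcp [0.5329 0.0722 0.2151] open 0.0651 q [-0.19  0.41 -0.04  1.85  0.02  0.89 -1.81] F [-0.4  0.5 -0.1]
turn deg [-0.04 -0.01  0.14]
```

View pics/f_scene.png

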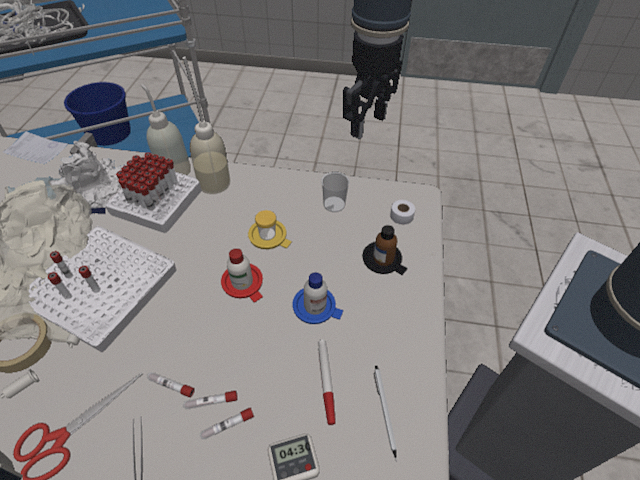

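View pics/f_wrist.png

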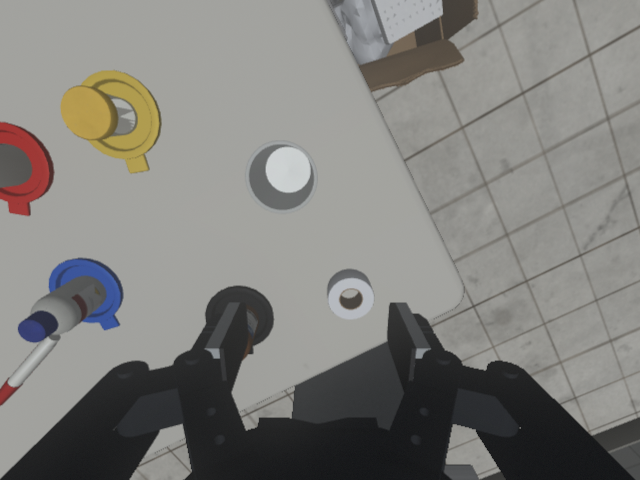

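The final views show all four items upright and centred in their own dishes: cup (265,225), red (238,268), blue (315,294) and black (386,248) in the scene view. The beaker (335,192) and label roll (402,211) have not moved, and the arm is clear of everything. I'm handing in.

```bash
python3 -c "
from cell import bot
print(bot.sign_off())"
```

```text
the job is handed in; nothing more can be done
None
```

The job is handed in: in the last pictures all three bottles and the cup stood upright in their own dishes and the beaker and label roll had not moved; the clock was at about 24 s of the 83 s, and sign-off returned no verdict.

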